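# Index the chequer-plate blank three teeth and lock it

## Robot

A 6-joint arm with a two-finger parallel gripper is mounted at the origin on the work surface. World frame = base frame: x ahead of the robot, y to its left, z up, the work surface at z = 0. Lengths are in m, angles in rad, forces in N, time in s.
With the tool pointing down it reaches from about 0.35 to 0.775 m from the base axis. Payload 5.5 kg.
Tool frame: the origin (TCP) lies on the centre line of the jaws, within the pads' length; the fingertips stand 11 mm ahead of it and the grasp point (between the pads) lies 8 mm behind it (env.tip_reach is the distance from the TCP to the fingertips, in m); z points along the fingers, x is the direction in which the jaws open and shut, and the axes are right-handed (so a half turn about z gives the same grasp; the last joint's range is limited). The gripper opens to 85 mm and grips with 20 to 120 N. Pads are 22 mm wide; open, the fingers measure 114 mm over their backs; the gripper's body (76 mm by 85 mm) begins 54 mm behind the grasp point. The pads swing forward as they close: fully open they stand 13 mm farther back than shut.
Start: joints at [1.066, 0.313, 0.046, 1.304, 0, 1.431], TCP at [0.205, 0.537, 0.205] pointing down, gripper open.
Joint ranges: [-2.76, 2.76], [-0.86, 1.69], [-1.03, 1.26], [-2.2, 2.34], [-1.47, 1.5], [-3.14, 3.14]. Speed limits (rad/s): [2.57, 2.57, 3.14, 3.14, 3.14, 3.14].

## Interface

Orientations are given as a unit quaternion [w, x, y, z].
In Python, from workcell import env gives the robot as it stands.
- The arm moves only by the tool carry_out, never from a script. Its argument "moves" is one flat list of numbers, 7 for each row, row after row: the gripper command: -1 is shut, 1 is fully open, values between are in proportion, then the shift along the tool's x, y, z in m, then the turn, a rotation vector about the tool's x, y, z in degrees. A call has exactly 5 rows; each row shifts and turns the pose as measured when the row begins, along the tool's axes as they then stand; what a row does not reach is not made up. A row lasts 1/8 s, in which the tool goes at most 62.5 mm and 10.7 degrees, less where a joint would pass 70% of its speed; a pose out of reach is approached as far as the arm can. A call is refused whole if a number of a shift passes 0.0625 or a number of a turn 10.7, either way. A call with a gripper value outside its range is refused whole. The fingers move at their own pace and stop on an object; "squeeze" is the grip in N (left out, the last holds). Time passes only in rows, so rows that do not move let the fingers close, or fill a call up. It gives the time, the measured TCP pose, the force and the opening at its end, in the units of the state.
- env.get_state(): the state, without advancing time (a new reading comes with each control period).
- env.read_camera(name): name is "scene" or "top" or "wrist"; returns the picture (384x512x3 uint8, red, green, blue); there is no depth.
- env.calibration(name): a dict with "camera_matrix" (3x3 intrinsics, pixels), "rvec" (rotation vector, rad) and "tvec" (3), from world to camera coordinates, as OpenCV has them; the wrist camera has in their place "hand_eye" (4x4, takes a point from camera to tool coordinates, whose origin is the TCP and whose axes are the tool frame's). Camera axes: x right, y down, z forward; pixel columns grow to the right and rows downward; lengths in m; the calibration is good to about 2 mm. A picture is of the moment at which its call begins: read the wrist's pose just before it. calibration takes no time and is no camera call.
- env.hand_in(): hands the job in, once; it reports no verdict.
The state is a dict: "clock": time; "joint_pos": joint angles; "qvel": joint speeds; "tau": joint torques, N m; "tcp_pos": TCP position; "orientation": TCP orientation; "wrist_force": force on the tool from outside, world axes, zero at the start; "ft_torque": the same for the moment, N m; "finger_gap": finger opening in m.
Only numpy, scipy, OpenCV 4.12 (cv2) and the standard library are available. Lean on these libraries where they do the work, as an engineer would, in place of code of your own. Each camera call takes 0.05 s, during which the arm holds its last target. There are 200 camera calls.

## Task

Lift the aluminium offcut out of the way of the indexing fixture's lever and put it in the open scrap tray. Then work the lever exactly three full strokes, each from its rest stop to its far stop and back, so that the ratchet carries the round blank on by three teeth; turn the blank only with the lever. Finally turn the lock collar until its ear lines up with the mark on the spindle cap, let go, and leave everything else on the bench where it is.

Things in the scene. Friction and masses are not known exactly. Their poses are not given: they have to be found in the camera images.
- fixture: Hand-lever indexing fixture, fixed to the bench: grey base plate 150 x 150 x 16 mm with a vertical spindle in its middle; lever, ratchet wheel, blank and lock collar all turn about the spindle. Origin: on that axis at bench height; z up, x and y along the base's sides. On top of the spindle a fixed cap 38 mm across (111 to 119 mm above the bench) with a rib to 123 mm.
- lever (a joint): Lever angle, rad: 0 at the rest stop, where it points 112.5 deg clockwise (from above) of the fixture's +x; grows anticlockwise to 0.785 at the far stop. A spring returns it when let go (1.7 to 4 N at the grip; at most 7 N to push). Outward its pawl catches a tooth after about a third of the travel and drives the wheel one tooth on by the far stop; back, it slips over the next tooth.
- lever_grip (a point): On the axis of the lever's upright black round grip, 110 mm above the bench. The grip is 22 mm across, stands 29 to 129 mm above the bench, 160 mm from the spindle axis, near the end of a flat steel bar 20 mm wide (19 to 29 mm above the bench, end 177 mm from the axis). The bar carries the pawl 60 to 108 mm from the axis, up to 53 mm above the bench.
- wheel (a joint): Angle, rad, of the ratchet wheel with its blank, anticlockwise from above: within 0.05 of 0 at the start; the strokes leave it at 0.524, 1.047, 1.571 (three teeth). It stays where the lever leaves it and must not be turned by touch. 136 mm across, 12 saw teeth, 34 to 52 mm above the bench; on it a round aluminium chequer-plate blank 106 mm across, top at 58 mm.
- index_rib (a point): Outer part of the dark straight rib on top of the blank, 45 mm from the axis, 64 mm above the bench. With the wheel at 0 it points along the fixture's +x; after three teeth along its +y.
- collar (a joint): Angle in rad of the lock collar, anticlockwise from above; starts between 0 and 0.35, locked mark at 1.2, end stop at 1.5; stiff enough to stay where it is left (about 2 N at the ear turns it).
- collar_ear (a point): Middle of the collar's ear, 46 mm from the spindle axis, 108 mm above the bench. The collar is a steel ring 54 mm across; the ear is a single radial block 14 mm wide, reaching from the ring to 63 mm from the axis, from 83 to 113 mm above the bench, with a dark line along its top. It can be pinched across its 14 mm from above or pushed.
- lock_mark (a point): Where the ear's middle (point collar_ear) must be when the collar is locked: in the direction of the rib on the fixed spindle cap, which points along the fixture's -x; 46 mm from the axis, 108 mm above the bench.
- offcut: Loose offcut of square aluminium bar, 30 mm (its x) by 55 mm (its y) by 42 mm high, 0.15 to 0.25 kg, standing on the bench in the lever's sweep. Origin: centre of its underside.
- offcut_mid (a point): Centre of the offcut, 21 mm above its underside.
- tray: Open scrap tray of dark sheet steel, fixed: 180 mm (its x) by 130 mm (its y), 40 mm high, walls and floor 4 mm. Origin: centre of its underside. It stands to the left or the right of the fixture; a closed black case with a handle, 180 x 130 x 73 mm, stands on the other side.
- bottle: Tall amber drink bottle, 68 mm across, 235 mm high, beside the fixture; leave alone. Origin: centre of its underside.
- oil_can: Aluminium can, 48 mm across, 85 mm high, beyond the lever's far stop; leave alone. Origin: centre of its underside.
- screw_jar: Glass jar with steel cap, 44 mm across, 60 mm high; leave alone. Origin: centre of its underside.
- wrench: Steel spanner, 180 mm long along its x, lying between robot and fixture; leave alone. Origin: under its middle.
- screwdriver: Screwdriver, 170 mm long along its x, lying on the bench; leave alone.
Mind the look-alikes: they are no part of the job. Several things have the shape of the tray; the one meant has the colours described above. What is shaped like the offcut but blue is not meant.

How it is judged:
By the outcome, as a careful person would: the job done as asked, in the order asked, and still so for the second after the job is handed in, with the robot touching nothing.
It also fails if it takes over 72 s, if anything falls off the work surface, if the arm or the gripper's body presses on something with over 40 N, if the wrist force passes 120 N, or if a joint passes its speed limit or range.

## Working session

There is one attempt and no reset: what is moved stays moved. The work goes in short steps, Python scripts to look and compute and a tool call to move; the robot and the scene stay as the last step left them, time stands still between calls to the robot, and variables do not carry over. Pictures are saved under pics/ and viewed, about 8 in all and at most 12, crops included, and the job is handed in when it is done.

Besides the shell and the picture viewer there is one more tool, called after "Emit:" in YAML: its name, and indented under it one key for each argument. carry_out: Moves the arm, as the interface text tells. Its arguments: {"type":"object","properties":{"moves":{"type":"array"},"squeeze":{"type":"number"}},"required":["moves"]}

```bash
mkdir -p pics; ls; python3 - <<'E'
from workcell import env
import cv2,numpy as np
print(env.get_state())
for n in("scene","top"):
    im=env.read_camera(n); cv2.imwrite(f"pics/{n}0.png",im[:,:,::-1]); c=env.calibration(n); print(n,{k:np.round(v,4).tolist() for k,v in c.items()})
print({k:np.round(v,4).tolist() for k,v in env.calibration("wrist").items()})
E
```

```text
pics
{'clock': 0.0, 'joint_pos': array([1.06639870e+00, 3.14037687e-01, 4.49733459e-02, 1.30361406e+00,
       2.03926087e-06, 1.43120274e+00]), 'qvel': array([ 2.84866847e-05, -5.06860930e-04,  3.67073052e-04, -5.30470845e-04,
        2.06988006e-04,  4.43221790e-04]), 'tau': array([-1.17487096e-03, -4.80625105e+01,  2.98533475e+01,  1.93056866e-02,
       -2.20772808e-04,  2.29602057e-05]), 'tcp_pos': array([0.20486784, 0.5366565 , 0.20408542]), 'orientation': array([ 4.19725837e-04,  8.23639797e-01,  5.67112511e-01, -8.42247279e-04]), 'wrist_force': array([ 1.01468356, -0.14444776,  0.66279707]), 'ft_torque': array([-0.00107977, -0.00396085,  0.02287297]), 'finger_gap': 0.08504272572737216}
scene {'camera_matrix': [[426.2484, 0.0, 253.9428], [0.0, 426.2484, 186.9001], [0.0, 0.0, 1.0]], 'rvec': [2.1476, 0.9474, -0.4344], 'tvec': [-0.333, -0.2298, 1.6463]}
top {'camera_matrix': [[413.8711, 0.0, 256.1393], [0.0, 413.8711, 191.8414], [0.0, 0.0, 1.0]], 'rvec': [2.1298, -2.1572, 0.1203], 'tvec': [-0.0397, 0.5289, 1.1649]}
{'camera_matrix': [[297.0153, 0.0, 258.7276], [0.0, 297.0153, 194.2039], [0.0, 0.0, 1.0]], 'hand_eye': [[1.0, 0.0006, 0.0, 0.0005], [-0.0006, 0.9449, 0.3273, -0.0844], [0.0001, -0.3273, 0.9449, -0.169], [0.0, 0.0, 0.0, 1.0]]}
```

View pics/top0.png

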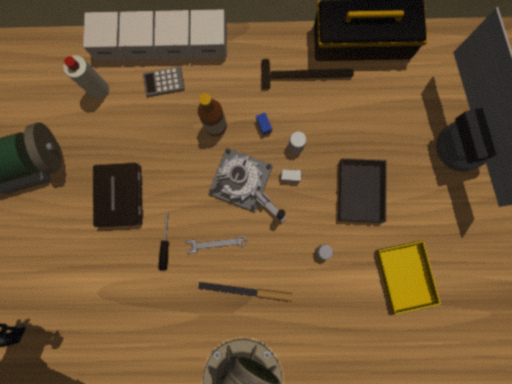

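View pics/scene0.png

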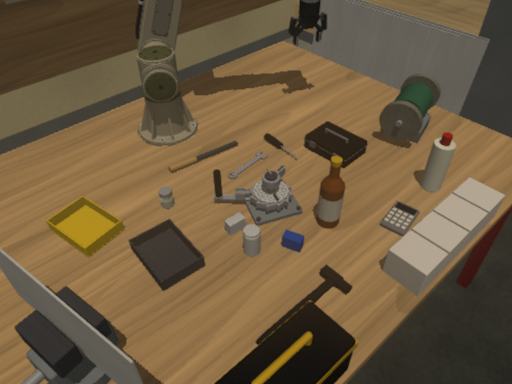

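Top view:
- **Tray:** three things share its shape. The dark open tray at (362,190) fits. The yellow one at (408,277) has the wrong colour, and the one at (118,195) is the closed case with a handle.
- **Offcut:** the aluminium block at (290,176) fits. The block at (263,124) is blue, so it isn't meant.
- **Fixture and lever:** the fixture is at (240,178) and the lever grip at about (280,215).

I'll confirm these in an enlarged crop.

```bash
cat > h.py <<'E'
from workcell import env
import cv2,numpy as np
from scipy.spatial.transform import Rotation as R
def cam(n):
    c=env.calibration(n); return np.array(c["camera_matrix"]),np.array(c["rvec"],float),np.array(c["tvec"],float)
def bp(n,uv,z):
    "pixel -> world at height z"
    K,r,t=cam(n); Rm=cv2.Rodrigues(r)[0]; d=Rm.T@np.linalg.inv(K)@[*uv,1]; c=-Rm.T@t.ravel()
    return c+d*(z-c[2])/d[2]
def pj(n,P):
    K,r,t=cam(n); return cv2.projectPoints(np.array(P,float).reshape(-1,1,3),r,t,K,None)[0].reshape(-1,2)
def rot(st): 
    q=st["orientation"]; return R.from_quat([q[1],q[2],q[3],q[0]])
def wcam():
    "wrist pose as (K,rvec,tvec)"
    s=env.get_state(); c=env.calibration("wrist"); T=np.eye(4); T[:3,:3]=rot(s).as_matrix(); T[:3,3]=s["tcp_pos"]
    M=np.linalg.inv(T@np.array(c["hand_eye"])); return np.array(c["camera_matrix"]),cv2.Rodrigues(M[:3,:3])[0],M[:3,3]
E
python3 - <<'E'
from h import *
im=cv2.imread("pics/top0.png")[130:240,200:400]
cv2.imwrite("pics/topc.png",cv2.resize(im,None,fx=4,fy=4,interpolation=cv2.INTER_CUBIC))
E
```

```text
(no output)
```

View pics/topc.png

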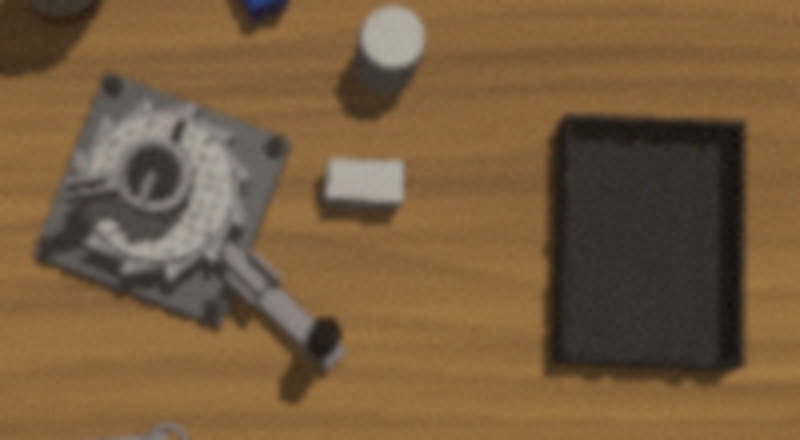

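The crop shows the dark open tray spanning (560..742, 118..368) and the aluminium offcut's top at (326..404, 158..203). The base plate corners are at (108,75), (288,143), (215,325) and (38,255). The grip is at (323,335), the ear points left at (70,187) and the rib is at (180,128).

```bash
python3 - <<'E'
from h import *
f=lambda u,v,z:bp("top",(200+(u+.5)/4-.5,130+(v+.5)/4-.5),z)
C=np.array([f(*p,.016) for p in[(108,75),(288,143),(215,325),(38,255)]])
o=C.mean(0); print("fix",o, [np.linalg.norm(C[i]-C[i-1]) for i in range(4)])
x1=C[0]-C[3]+C[1]-C[2]; a=np.arctan2(x1[1],x1[0]); print("yaw",np.degrees(a))
O=np.array([f(*p,.042) for p in[(328,158),(404,158),(404,203),(326,203)]]);print("off",O.mean(0),[np.linalg.norm(O[i]-O[i-1]) for i in range(4)],np.degrees(np.arctan2(*(O[0]-O[1])[[1,0]])))
g=f(323,335,.129);print("grip",g)
T=np.array([f(*p,.04) for p in[(563,117),(743,122),(743,368),(553,368)]]);print("tray",T.mean(0),[np.linalg.norm(T[i]-T[i-1]) for i in range(4)])
for nm,p in(("rib",f(180,128,.064)),("ear",f(82,185,.113)),("cap",f(152,172,.119))):
  d=p-o; print(nm,p,np.hypot(*d[:2]),np.degrees(np.arctan2(d[1],d[0])-a))
d=g-o; print("lever",np.hypot(*d[:2]),np.degrees(np.arctan2(d[1],d[0])-a))
print("can",f(392,38,.085),"jar",bp("top",(325,249),.06),"bottle",bp("top",(205,100),.235))
E
```

```text
fix [0.5688922  0.00074522 0.016     ] [np.float64(0.14459486152217535), np.float64(0.14402561634436933), np.float64(0.14562837824727068), np.float64(0.14055712062800818)]
yaw -21.74851536921919
off [ 0.57581806 -0.14794456  0.042     ] [np.float64(0.03304343896324109), np.float64(0.05493892618476579), np.float64(0.03297450835911849), np.float64(0.05618223441734508)] 89.12161025815753
grip [ 0.45739427 -0.11178398  0.129     ]
tray [ 0.52792503 -0.35121857  0.04      ] [np.float64(0.18241622994138643), np.float64(0.12972851486576376), np.float64(0.1780695877519954), np.float64(0.13433142001431436)]
rib [ 0.61195751 -0.01513124  0.064     ] 0.04589861945786877 1.511594843117303
ear [0.56321208 0.04970695 0.113     ] 0.049290106755470825 118.36589666710645
cap [0.57039317 0.00151591 0.119     ] 0.0016872651413998364 48.92716858653795
lever 0.15841277601024187 -112.98773429490207
can [ 0.66979229 -0.16601994  0.085     ] jar [ 0.3622423  -0.23627869  0.06      ] bottle [0.73410691 0.07435391 0.235     ]
```

The measurements agree with the given sizes: the base edge reads about 145 mm, the lever is at 158 mm and -113°, the tray is 180x131 mm and the offcut 33x55 mm. Next I'll plan the approach to the offcut.

```bash
cat >> h.py <<'E'
def plan(wps,calls=None):
    """wps: list of (x,y,z,yawdeg of tool x); prints rows of tool-frame shift (m) and turn (deg), from the present pose, tool down"""
    s=env.get_state(); p=s["tcp_pos"]; r=rot(s); n=0
    print("now",np.round(p,4),"yaw",np.round(np.degrees(np.arctan2(*r.as_matrix()[[1,0],0])),1),"F",np.round(s["wrist_force"],1),"gap",round(s["finger_gap"],4),"t",s["clock"],"q",np.round(s["joint_pos"],2))
    for w in wps:
        q=np.array(w[:3]); y=np.radians(w[3]); g=R.from_matrix(np.array([[np.cos(y),np.sin(y),0],[np.sin(y),-np.cos(y),0],[0,0,-1]]))
        dv=(r.inv()*g).as_rotvec(degrees=True); k=int(np.ceil(max(np.linalg.norm(q-p)/.058,np.linalg.norm(dv)/10.5,1)))
        for i in range(k):
            st=(q-p)/(k-i); dr=R.from_rotvec((r.inv()*g).as_rotvec()/(k-i))
            print(n,np.round(r.inv().apply(st),4),np.round(dr.as_rotvec(degrees=True),1)); p=p+st; r=r*dr; n+=1
E
python3 - <<'E'
from h import *
plan([(.576,-.148,.2,0)])
E
```

```text
now [0.2049 0.5367 0.2042] yaw 69.1 F [-0.2 -0.1 -1. ] gap 0.0858 t 0.1 q [1.07 0.31 0.05 1.3  0.   1.43]
0 [-0.0362  0.0422  0.0003] [0.  0.  4.9]
1 [-0.0325  0.0452  0.0003] [0.  0.  4.9]
2 [-0.0285  0.0478  0.0003] [0.  0.  4.9]
3 [-0.0242  0.0501  0.0003] [0.  0.  4.9]
4 [-0.0198  0.052   0.0003] [0.  0.  4.9]
5 [-0.0153  0.0535  0.0003] [0.  0.  4.9]
6 [-0.0106  0.0546  0.0003] [0.  0.  4.9]
7 [-0.0059  0.0553  0.0003] [0.  0.  4.9]
8 [-0.0011  0.0556  0.0003] [0.  0.  4.9]
9 [0.0037 0.0555 0.0003] [0.  0.  4.9]
10 [0.0084 0.055  0.0003] [0.  0.  4.9]
11 [0.0131 0.0541 0.0003] [0.  0.  4.9]
12 [0.0177 0.0527 0.0003] [0.  0.  4.9]
13 [0.0222 0.051  0.0003] [0.  0.  4.9]
```

Emit:
carry_out:
  moves: [0.3, -0.036, 0.042, 0, 0, 0, 4.9, 0.3, -0.0325, 0.045, 0, 0, 0, 4.9, 0.3, -0.0285, 0.048, 0, 0, 0, 4.9, 0.3, -0.024, 0.05, 0, 0, 0, 4.9, 0.3, -0.02, 0.052, 0, 0, 0, 4.9]

```text
clock: 0.72
tcp_pos: [0.3379, 0.2881, 0.2015]
orientation: [0.001, 0.926, 0.377, -0.002]
wrist_force: [0.9, 0.4, -0.6]
finger_gap: 0.0555
```

Emit:
carry_out:
  moves: [0.3, -0.015, 0.0535, 0, 0, 0, 4.9, 0.3, -0.0105, 0.0545, 0, 0, 0, 4.9, 0.3, -0.006, 0.055, 0, 0, 0, 4.9, 0.3, -0.001, 0.0555, 0, 0, 0, 4.9, 0.3, 0.0035, 0.0555, 0, 0, 0, 4.9]

```text
clock: 1.35
tcp_pos: [0.4708, 0.0347, 0.2012]
orientation: [0.001, 0.986, 0.165, -0.002]
wrist_force: [1.0, -0.1, 0.0]
finger_gap: 0.0558
```

```bash
python3 - <<'E'
from h import *
plan([(.576,-.148,.16,0)])
E
```

```text
now [0.4708 0.0347 0.2012] yaw 19.0 F [ 1.  -0.1  0. ] gap 0.0558 t 1.35 q [-0.09  0.12 -0.21  1.24 -0.    1.15]
0 [0.0101 0.0517 0.0104] [0.  0.  4.7]
1 [0.0143 0.0507 0.0103] [0.  0.  4.7]
2 [0.0184 0.0494 0.0103] [0.  0.  4.7]
3 [0.0225 0.0477 0.0103] [0.  0.  4.7]
```

Emit:
carry_out:
  moves: [0.3, 0.01, 0.0515, 0.005, 0, 0, 4.7, 0.3, 0.0145, 0.051, 0.01, 0, 0, 4.7, 0.3, 0.0185, 0.0495, 0.01, 0, 0, 4.7, 0.3, 0.0225, 0.0475, 0.01, 0, 0, 4.7, 0.3, 0, 0, 0, 0, 0, 0]

```text
clock: 1.98
tcp_pos: [0.5784, -0.1587, 0.1626]
orientation: [0.001, 1.0, -0.007, -0.002]
wrist_force: [-0.4, -0.5, -0.3]
finger_gap: 0.0555
```

```bash
python3 - <<'E'
from h import *
K,r,t=wcam(); im=env.read_camera("wrist").copy()
for P in [(.576,-.148,.042),(.569,-.157,.129),(.561,.02,.016)]:
  print(cv2.projectPoints(np.array([P]),r,t,K,None)[0].ravel())
np.savez("w1.npz",K=K,r=r,t=t)
cv2.imwrite("pics/w1.png",im[:,:,::-1])
plan([(.576,-.148,.1,0),(.576,-.148,.02,0)])
E
```

```text
[256.53627627 169.38608644]
[245.85697097 210.93649738]
[237.19726906 -19.06358128]
now [ 0.5775 -0.157   0.1632] yaw -0.7 F [ 0.3 -0.1  0.6] gap 0.0555 t 2.025 q [-0.4   0.38  0.03  1.23 -0.    1.19]
0 [-0.0006 -0.0045  0.0316] [ 0.   0.2 -0.4]
1 [-0.0007 -0.0045  0.0316] [ 0.   0.2 -0.4]
2 [0.   0.   0.04] [0. 0. 0.]
3 [0.   0.   0.04] [0. 0. 0.]
```

View pics/w1.png

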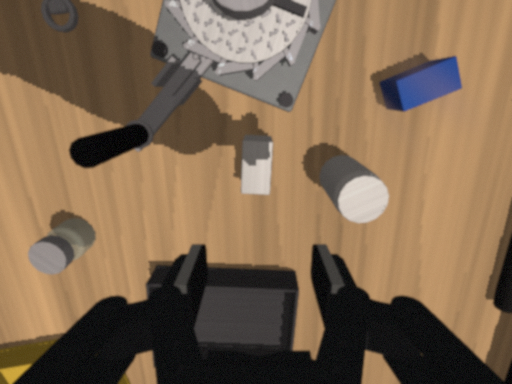

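The wrist view shows the offcut at (241..272, 138..194), centred at about (257,167). The position I measured projects to (256.5,169), so they agree. The can at (358,200) is clear. Descending.

Emit:
carry_out:
  moves: [0.3, -0.001, -0.005, 0.031, 0, 0.2, -0.4, 0.3, -0.0005, -0.005, 0.031, 0, 0, -0.4, 0.3, 0, 0, 0.03, 0, 0, 0, 0.3, 0, 0, 0.03, 0, 0, 0, 0.3, 0, 0, 0.015, 0, 0, 0]

```text
clock: 2.65
tcp_pos: [0.5741, -0.1408, 0.026]
orientation: [0.0, 1.0, 0.005, 0.0]
wrist_force: [-0.1, -0.1, 1.1]
finger_gap: 0.0557
```

```bash
python3 - <<'E'
from h import *
plan([(.576,-.147,.02,0)])
E
```

```text
now [ 0.5741 -0.1408  0.026 ] yaw 0.6 F [-0.1 -0.1  1.1] gap 0.0557 t 2.65 q [-0.38  0.45 -0.2   0.91 -0.    1.18]
0 [0.0018 0.0062 0.006 ] [ 0.  -0.   0.6]
```

Emit:
carry_out:
  moves: [0.3, 0.002, 0.006, 0.006, 0, 0, 0.6, -1, 0, 0, 0, 0, 0, 0, -1, 0, 0, 0, 0, 0, 0, -1, 0, 0, 0, 0, 0, 0, -1, 0, 0, -0.02, 0, 0, 0]
  squeeze: 50

```text
clock: 3.28
tcp_pos: [0.5763, -0.1462, 0.0417]
orientation: [0.0, 1.0, 0.001, 0.0]
wrist_force: [-0.1, 0.2, 0.7]
finger_gap: 0.0002
```

```bash
python3 - <<'E'
from h import *
plan([(.572,-.147,.115,0),(.53,-.35,.115,0),(.53,-.35,.029,0)])
E
```

```text
now [ 0.5763 -0.1462  0.0417] yaw 0.1 F [-0.1  0.2  0.7] gap 0.0002 t 3.275 q [-0.38  0.44 -0.17  0.95 -0.    1.19]
0 [-0.0021  0.0004 -0.0367] [ 0. -0.  0.]
1 [-0.0022  0.0004 -0.0366] [ 0. -0.  0.]
2 [-0.0105  0.0507 -0.    ] [-0.  0. -0.]
3 [-0.0105  0.0507 -0.    ] [-0.  0. -0.]
4 [-0.0105  0.0508 -0.    ] [-0.  0. -0.]
5 [-0.0105  0.0508 -0.    ] [-0.  0. -0.]
6 [0.    0.    0.043] [0. 0. 0.]
7 [0.    0.    0.043] [0. 0. 0.]
```

The jaws shut on nothing, so I'll look before going on.

```bash
python3 - <<'E'
from h import *
im=env.read_camera("wrist"); tp=env.read_camera("top"); sc=env.read_camera("scene")
f=lambda a:cv2.resize(np.ascontiguousarray(a[:,:,::-1]),(400,300),interpolation=cv2.INTER_CUBIC)
cv2.imwrite("pics/m2.png",np.vstack([np.hstack([f(im),f(tp[130:240,220:367])]),np.hstack([f(sc[150:300,180:380]),f(tp)])]))
E
```

```text
(no output)
```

View pics/m2.png

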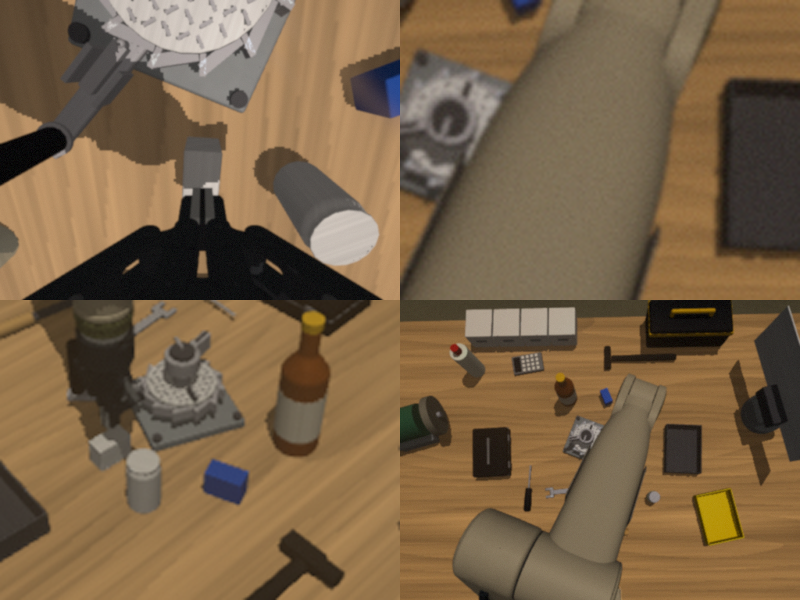

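```bash
python3 - <<'E'
from h import *
K,r,t=wcam(); Rm=cv2.Rodrigues(r)[0]; c=-Rm.T@t.ravel(); print("cam",c)
def f(u,v,z):
  d=Rm.T@np.linalg.inv(K)@[u*1.28,v*1.28,1]; return (c+d*(z-c[2])/d[2])[:2].round(4)
print("top face far edge",f(185,138,.042),f(222,138,.042),"near bright patch",f(185,183,.042),f(218,183,.042),f(218,195,.042))
print("tips",cv2.projectPoints(np.array([[.5763,-.1462,.031]]),r,t,K,None)[0].ravel()/1.28)
w=np.load("w1.npz");Rm=cv2.Rodrigues(w["r"])[0]; c=-Rm.T@w["t"]; K=w["K"]
for p in((243,137),(272,140),(271,158),(243,158),(270,194),(241,194)):
  print(p,f(p[0]/1.28,p[1]/1.28,.042),f(p[0]/1.28,p[1]/1.28,0))
E
```

```text
cam [ 0.57778406 -0.06171143  0.2125266 ]
top face far edge [ 0.5659 -0.1102] [ 0.5941 -0.1102] near bright patch [ 0.565  -0.1483] [ 0.592  -0.1484] [ 0.5923 -0.1595]
tips [198.86743092 174.8843115 ]
(243, 137) [ 0.5634 -0.1156] [ 0.5609 -0.1217]
(272, 140) [ 0.5915 -0.1189] [ 0.5931 -0.1254]
(271, 158) [ 0.5905 -0.1366] [ 0.5919 -0.1457]
(243, 158) [ 0.5628 -0.1362] [ 0.5602 -0.1453]
(270, 194) [ 0.5895 -0.1743] [ 0.5908 -0.1889]
(241, 194) [ 0.5595 -0.1739] [ 0.5565 -0.1885]
```

Emit:
carry_out:
  moves: [-1, 0, 0, -0.02, 0, 0, 0, -1, 0, 0, -0.03, 0, 0, 0, 0.3, 0, 0, -0.03, 0, 0, 0, 0.3, 0, 0, -0.03, 0, 0, 0, 0.3, 0, 0, 0, 0, 0, 0]

```text
clock: 4.05
tcp_pos: [0.5768, -0.1465, 0.1533]
orientation: [0.001, 1.0, 0.0, 0.001]
wrist_force: [1.3, 0.1, 0.0]
finger_gap: 0.0541
```

```bash
python3 - <<'E'
from h import *
K,r,t=wcam(); im=env.read_camera("wrist"); np.savez("w2.npz",K=K,r=r,t=t); plan([])
cv2.imwrite("pics/w2.png",cv2.resize(im[60:300,120:440,::-1],None,fx=2.5,fy=2.5,interpolation=cv2.INTER_CUBIC))
E
```

```text
now [ 0.5758 -0.1461  0.1516] yaw 0.1 F [ 0.4  0.  -0.8] gap 0.0556 t 4.1 q [-0.38  0.37 -0.01  1.2  -0.    1.19]
```

View pics/w2.png

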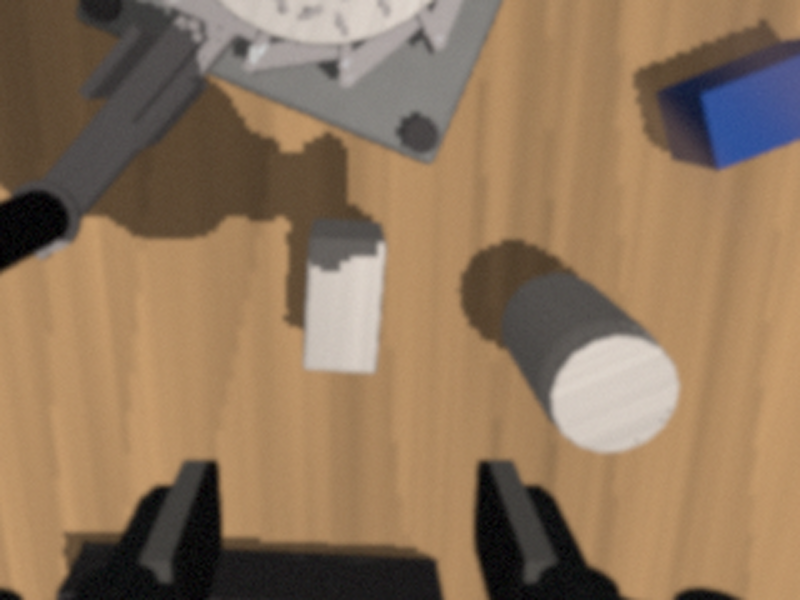

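The offcut hasn't moved, so the jaws closed above it. In the wrist view the tips seem to sit well behind the stated reach: for a 55 mm gap they are 118 px apart, which puts them about 0.14 m from the camera. I'll check the tool length.

```bash
python3 - <<'E'
from h import *
print("tip_reach",env.tip_reach,[a for a in dir(env) if a[0]!="_"])
s=env.get_state(); p=s["tcp_pos"]; sc=env.read_camera("scene"); im=np.ascontiguousarray(sc[:,:,::-1])
x0,y0=160,120; im=cv2.resize(im[y0:y0+150,x0:x0+160],None,fx=4,fy=4,interpolation=cv2.INTER_CUBIC)
for dz,c in((0,(0,0,255)),(-.011,(0,255,0)),(.044,(255,0,255))):
  for dx in(-.028,.028):
    u=(pj("scene",[p+[dx,0,dz]])[0]-[x0,y0])*4; cv2.circle(im,tuple(int(a) for a in u),3,c,-1)
cv2.imwrite("pics/s3.png",im)
E
```

```text
tip_reach 0.011 ['MotionError', 'calibration', 'get_state', 'hand_in', 'read_camera', 'tip_reach']
```

View pics/s3.png

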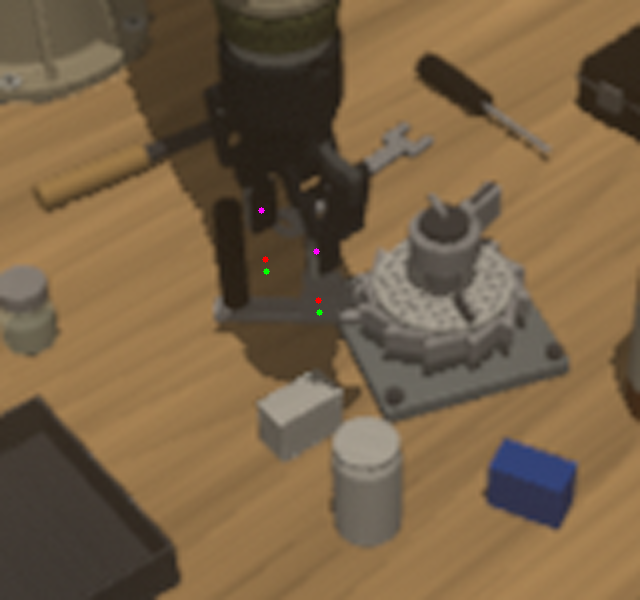

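The picture shows the fingertips at about (262,232) and (325,272). That is roughly 25 mm above where the measured TCP projects, at (265,260) and (318,300). So the real tips sit about 25 mm behind the TCP, not 11 mm ahead of it. I'll go about 35 mm deeper, watching the force.

Emit:
carry_out:
  moves: [0.3, 0, 0, 0.04, 0, 0, 0, 0.3, 0, 0, 0.045, 0, 0, 0, 0.3, 0, 0.001, 0.04, 0, 0, 0, 0.3, 0, 0, 0.02, 0, 0, 0, 0.3, 0, 0, 0.008, 0, 0, 0]
  squeeze: 50

```text
clock: 4.78
tcp_pos: [0.5698, -0.1448, -0.014]
orientation: [-0.002, 1.0, 0.0, -0.005]
wrist_force: [0.3, -0.3, 0.5]
finger_gap: 0.0554
```

Emit:
carry_out:
  moves: [0.3, 0, 0, 0.005, 0, 0, 0, 0.3, 0, 0, 0.005, 0, 0, 0, -1, 0, 0, 0, 0, 0, 0, -1, 0, 0, 0, 0, 0, 0, -1, 0, 0, 0, 0, 0, 0]

```text
clock: 5.4
tcp_pos: [0.5707, -0.145, -0.0236]
orientation: [-0.002, 1.0, 0.0, -0.004]
wrist_force: [-0.9, -0.2, -2.2]
finger_gap: 0.0292
```

Emit:
carry_out:
  moves: [-1, 0, 0, -0.02, 0, 0, 0, -1, 0, 0, -0.045, 0, 0, 0, -1, 0, 0, -0.04, 0, 0, 0, -1, -0.008, 0.04, -0.005, 0, 0, 0, -1, -0.01, 0.05, 0, 0, 0, 0]

```text
clock: 6.02
tcp_pos: [0.5523, -0.2334, 0.0891]
orientation: [-0.002, 1.0, 0.004, -0.006]
wrist_force: [0.4, 0.1, -2.0]
finger_gap: 0.0296
```

```bash
python3 - <<'E'
from h import *
plan([(.53,-.35,.08,0),(.53,-.35,-.012,0)])
E
```

```text
now [ 0.5523 -0.2334  0.0891] yaw 0.4 F [ 0.4  0.1 -2. ] gap 0.0296 t 6.025 q [-0.53  0.43 -0.08  1.08 -0.    1.03]
0 [-0.0077  0.0388  0.003 ] [-0.1  0.2  0.1]
1 [-0.0076  0.0388  0.003 ] [-0.1  0.2  0.1]
2 [-0.0075  0.0389  0.003 ] [-0.1  0.2  0.1]
3 [0.    0.    0.046] [0. 0. 0.]
4 [0.    0.    0.046] [0. 0. 0.]
```

Emit:
carry_out:
  moves: [-1, -0.008, 0.039, 0.003, 0, 0.2, 0, -1, -0.0075, 0.039, 0.003, 0, 0.2, 0, -1, -0.0075, 0.039, 0.003, 0, 0.2, 0, -1, 0, 0, 0.03, 0, 0, 0, -1, 0, 0, 0.03, 0, 0, 0]

```text
clock: 6.65
tcp_pos: [0.5291, -0.3601, 0.0216]
orientation: [0.001, 1.0, 0.001, 0.002]
wrist_force: [0.5, 0.0, -2.6]
finger_gap: 0.0296
```

```bash
python3 - <<'E'
from h import *
plan([(.53,-.35,-.016,0)])
E
```

```text
now [ 0.5291 -0.3601  0.0216] yaw 0.1 F [ 0.5  0.  -2.6] gap 0.0296 t 6.65 q [-0.72  0.54 -0.07  0.96  0.    0.85]
0 [ 0.0007 -0.0102  0.0376] [ 0.1 -0.2  0.1]
```

Emit:
carry_out:
  moves: [-1, 0, -0.008, 0.02, 0, 0, 0, -1, 0, -0.002, 0.014, 0, 0, 0, -1, 0, 0, 0.003, 0, 0, 0, 0.3, 0, 0, 0, 0, 0, 0, 0.3, 0, 0, 0, 0, 0, 0]

```text
clock: 7.28
tcp_pos: [0.5281, -0.3503, -0.0174]
orientation: [0.0, 1.0, 0.001, 0.001]
wrist_force: [0.2, -0.5, -0.1]
finger_gap: 0.0555
```

Emit:
carry_out:
  moves: [0.3, 0, 0, -0.03, 0, 0, 0, 0.3, 0, 0, -0.05, 0, 0, 0, 0.3, 0, 0, -0.05, 0, 0, 0, 0.3, 0, 0, -0.05, 0, 0, 0, 0.3, 0, 0, 0, 0, 0, 0]

```text
clock: 7.9
tcp_pos: [0.5299, -0.3525, 0.1743]
orientation: [0.004, 1.0, 0.0, 0.005]
wrist_force: [0.5, 0.1, -0.3]
finger_gap: 0.0558
```

```bash
python3 - <<'E'
from h import *
plan([(.53,-.35,.15,-22),(.457,-.114,.15,-22)])
K,r,t=wcam();im=env.read_camera("wrist")
cv2.imwrite("pics/w4.png",im[:,:,::-1])
E
```

```text
now [ 0.5299 -0.3525  0.1743] yaw 0.1 F [ 0.5  0.1 -0.3] gap 0.0558 t 7.9 q [-0.71  0.43  0.15  1.27  0.    0.86]
0 [-0.0001 -0.0009  0.0081] [ 0.1 -0.2  7.3]
1 [-0.0001 -0.0009  0.0081] [ 0.1 -0.2  7.3]
2 [-0.0002 -0.0008  0.0081] [ 0.1 -0.2  7.3]
3 [-0.0312 -0.0383  0.    ] [-0.  0. -0.]
4 [-0.0312 -0.0383  0.    ] [-0.  0. -0.]
5 [-0.0312 -0.0383  0.    ] [-0.  0. -0.]
6 [-0.0312 -0.0383  0.    ] [-0.  0. -0.]
7 [-0.0312 -0.0383  0.    ] [-0.  0. -0.]
```

View pics/w4.png

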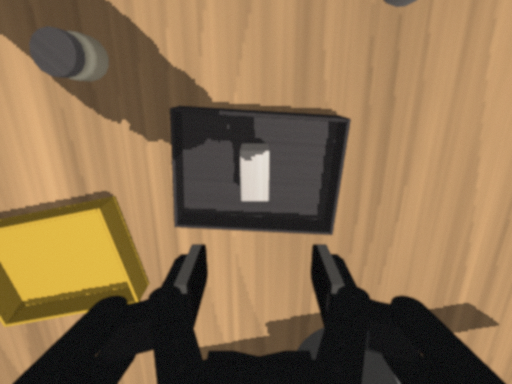

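The offcut lies flat in the dark tray at (255,173). Now to the lever grip.

Emit:
carry_out:
  moves: [0.3, 0, 0, 0.008, 0, -0.2, 7.4, 0.3, 0, 0, 0.008, 0, -0.2, 7.4, 0.3, 0, -0.002, 0.008, 0, -0.2, 7.4, 0.3, -0.031, -0.038, 0, 0, 0, 0, 0.3, -0.031, -0.038, 0, 0, 0, 0]

```text
clock: 8.57
tcp_pos: [0.5, -0.2555, 0.1414]
orientation: [0.001, 0.98, -0.201, -0.004]
wrist_force: [0.2, -0.4, 1.1]
finger_gap: 0.0556
```

Emit:
carry_out:
  moves: [0.3, -0.031, -0.038, 0, 0, 0, 0, 0.3, -0.031, -0.038, 0, 0, 0, 0, 0.3, -0.025, -0.03, 0, 0, 0, 0, 0.3, 0, 0, 0, 0, 0, 0, 0.3, 0, 0, 0, 0, 0, 0]

```text
clock: 9.2
tcp_pos: [0.4556, -0.1157, 0.1368]
orientation: [-0.0, 0.98, -0.199, -0.008]
wrist_force: [0.1, 0.3, -0.3]
finger_gap: 0.0552
```

```bash
python3 - <<'E'
from h import *
plan([(.457,-.114,.15,-22),(.457,-.114,.08,-22)])
K,r,t=wcam();im=np.ascontiguousarray(env.read_camera("wrist")[:,:,::-1])
print("grip top pred",cv2.projectPoints(np.array([[.457,-.114,.129],[.457,-.114,.029]]),r,t,K,None)[0].reshape(-1,2))
cv2.imwrite("pics/w5.png",im)
E
```

```text
now [ 0.4556 -0.1157  0.1368] yaw -23.0 F [ 0.1  0.3 -0.3] gap 0.0552 t 9.2 q [-0.42  0.16 -0.33  1.1  -0.    1.55]
0 [ 0.0004 -0.0021 -0.0132] [ 0.1  0.9 -1. ]
1 [0.    0.    0.035] [-0.  0.  0.]
2 [0.    0.    0.035] [-0.  0.  0.]
grip top pred [[259.77658697 225.31265634]
 [260.96080417 181.22399101]]
```

View pics/w5.png

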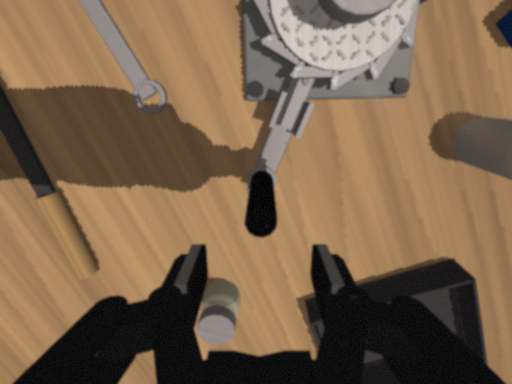

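The grip's top is at (261,222), against a prediction of (260,225). It's centred between the jaws, so I'll descend and cage it.

Emit:
carry_out:
  moves: [0.3, 0.001, -0.002, 0.02, 0, 0.5, -1, 0.3, 0, 0, 0.03, 0, 0, 0, 0.3, 0, 0, 0.01, 0, 0, 0, -0.2, 0, 0, 0, 0, 0, 0, -0.2, 0, 0, 0, 0, 0, 0]

```text
clock: 9.88
tcp_pos: [0.4593, -0.1192, 0.0758]
orientation: [0.001, 0.981, -0.194, -0.002]
wrist_force: [0.6, 0.3, 0.4]
finger_gap: 0.034
```

```bash
cat >> h.py <<'E'
A=np.array([.569,.001]); YAW=-21.75
def lev(ph,z=.078,off=0):
    "TCP waypoint: lever angle deg ph from rest, tangential offset off, tool x along mid tangent"
    b=np.radians(YAW-112.5+ph); return (*(A+.16*np.array([np.cos(b),np.sin(b)])+off*np.array([np.cos(np.radians(YAW)),np.sin(np.radians(YAW))])),z,YAW)
E
python3 - <<'E'
from h import *
plan([lev(a) for a in(5,10,15,20,25,30,35,40)]+[lev(45,off=.007)])
E
```

```text
now [ 0.4593 -0.1192  0.0758] yaw -22.3 F [0.6 0.3 0.4] gap 0.034 t 9.875 q [-0.42  0.21 -0.43  0.94 -0.    1.54]
0 [ 0.0093  0.0002 -0.0023] [ 0.2  0.2 -0.6]
1 [0.0135 0.0036 0.    ] [-0. -0.  0.]
2 [0.0137 0.0024 0.    ] [-0. -0.  0.]
3 [ 0.0139  0.0012 -0.    ] [-0.  0.  0.]
4 [0.014 0.    0.   ] [0. 0. 0.]
5 [ 0.0139 -0.0012  0.    ] [0. 0. 0.]
6 [ 0.0137 -0.0024  0.    ] [0. 0. 0.]
7 [ 0.0135 -0.0036  0.    ] [0. 0. 0.]
8 [ 0.0201 -0.0048  0.    ] [0. 0. 0.]
```

Emit:
carry_out:
  moves: [-0.2, 0.0095, 0, -0.002, 0, 0.2, -0.5, -0.2, 0.0135, 0.0035, 0, 0, 0, 0, -0.2, 0.0135, 0.0025, 0, 0, 0, 0, -0.2, 0.014, 0.001, 0, 0, 0, 0, -0.2, 0.014, 0, 0, 0, 0, 0]

```text
clock: 10.5
tcp_pos: [0.5118, -0.152, 0.0783]
orientation: [0.004, 0.982, -0.189, -0.007]
wrist_force: [-8.0, -2.5, 0.9]
finger_gap: 0.0341
```

```bash
python3 - <<'E'
from h import *
plan([lev(a) for a in(30,35,40)]+[lev(45,off=.006),lev(45,off=.010)])
K,r,t=wcam();im=np.ascontiguousarray(env.read_camera("wrist")[:,:,::-1]); cv2.imwrite("pics/w6.png",im)
E
```

```text
now [ 0.5118 -0.152   0.0783] yaw -21.8 F [-8.  -2.5  0.9] gap 0.0341 t 10.5 q [-0.43  0.32 -0.27  1.   -0.01  1.52]
0 [ 0.0174 -0.0047 -0.    ] [ 0.6  0.7 -0.1]
1 [ 0.0137 -0.0024 -0.    ] [-0.  0.  0.]
2 [ 0.0135 -0.0036 -0.    ] [0. 0. 0.]
3 [ 0.0191 -0.0048  0.    ] [0. 0. 0.]
4 [0.004 0.    0.   ] [0. 0. 0.]
```

View pics/w6.png

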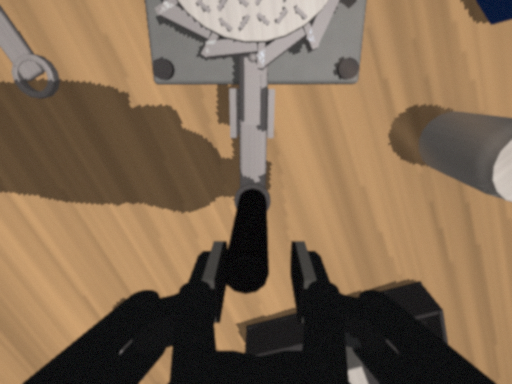

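The left jaw is carrying the grip and the lever is near mid-stroke. The grip's top is at (248,275), well between the jaws. Continuing to the far stop.

Emit:
carry_out:
  moves: [-0.2, 0.017, -0.004, 0, 0.5, 0.5, 0, -0.2, 0.014, -0.0025, 0, 0, 0, 0, -0.2, 0.014, -0.0035, 0, 0, 0, 0, -0.2, 0.018, -0.005, 0, 0, 0, 0, -0.2, 0.004, -0.001, 0, 0, 0, 0]

```text
clock: 11.18
tcp_pos: [0.5753, -0.164, 0.0774]
orientation: [0.003, 0.982, -0.19, -0.009]
wrist_force: [-6.4, 2.2, 2.3]
finger_gap: 0.0343
```

```bash
cat >> h.py <<'E'
def ph():
    p=env.get_state()["tcp_pos"][:2]-A; u=np.array([np.cos(np.radians(YAW)),np.sin(np.radians(YAW))]); v=np.array([-u[1],u[0]])
    print("tool-x coord",round(p@u,4),"radial",round(-p@v,4),"rest/far centre x",-.0612,.0612)
E
python3 - <<'E'
from h import *
plan([]);ph()
E
```

```text
now [ 0.5753 -0.164   0.0774] yaw -21.9 F [-6.4  2.2  2.3] gap 0.0343 t 11.175 q [-0.41  0.44 -0.09  1.06 -0.01  1.55]
tool-x coord 0.0669 radial 0.1509 rest/far centre x -0.0612 0.0612
```

Emit:
carry_out:
  moves: [-0.2, 0.004, 0, 0, 0, 0, 0, -0.2, 0.003, 0, 0, 0, 0, 0, -0.2, 0.003, 0, 0, 0, 0, 0, -0.2, 0.003, 0, 0, 0, 0, 0, -0.2, 0.003, 0, 0, 0, 0, 0]

```text
clock: 11.8
tcp_pos: [0.5746, -0.1635, 0.0769]
orientation: [0.0, 0.982, -0.188, -0.025]
wrist_force: [-10.4, 2.1, 5.5]
finger_gap: 0.0343
```

```bash
python3 - <<'E'
from h import *
plan([lev(a) for a in (38,30,22,14,7)]+[lev(0,off=-.007),lev(0,off=-.011)]);ph()
E
```

```text
now [ 0.5746 -0.1635  0.0769] yaw -21.7 F [-10.4   2.1   5.5] gap 0.0343 t 11.8 q [-0.41  0.46 -0.05  1.1  -0.01  1.54]
0 [-0.0234  0.0034  0.    ] [0.6 2.8 0. ]
1 [-0.0219  0.0045 -0.    ] [-0. -0.  0.]
2 [-0.0223  0.0014  0.    ] [0. 0. 0.]
3 [-0.0223 -0.0018  0.    ] [0. 0. 0.]
4 [-0.0191 -0.0041  0.    ] [0. 0. 0.]
5 [-0.0255 -0.0064  0.    ] [0. 0. 0.]
6 [-0.004  0.     0.   ] [0. 0. 0.]
tool-x coord 0.0661 radial 0.1508 rest/far centre x -0.0612 0.0612
```

Emit:
carry_out:
  moves: [-0.2, 0, 0, 0, 0.5, 2.5, 0, -0.2, 0.006, 0, 0, 0, 0, 0, -0.2, 0.008, 0, 0, 0, 0, 0, -0.2, 0.008, 0, 0, 0, 0, 0, -0.2, 0.008, 0, 0, 0, 0, 0]

```text
clock: 12.42
tcp_pos: [0.576, -0.1627, 0.076]
orientation: [-0.005, 0.982, -0.186, -0.027]
wrist_force: [-22.1, 5.5, 14.7]
finger_gap: 0.0341
```

```bash
python3 - <<'E'
from h import *
plan([lev(a) for a in (38,30,22,14,7)]+[lev(0,off=-.007),lev(0,off=-.011)]);ph()
E
```

```text
now [ 0.576  -0.1627  0.076 ] yaw -21.5 F [-22.1   5.5  14.7] gap 0.0341 t 12.425 q [-0.41  0.47 -0.04  1.11 -0.    1.54]
0 [-0.0245  0.0046 -0.0006] [0.1 3.1 0.3]
1 [-0.0219  0.0045  0.    ] [0. 0. 0.]
2 [-0.0223  0.0014 -0.    ] [ 0. -0.  0.]
3 [-0.0223 -0.0018 -0.    ] [-0. -0.  0.]
4 [-0.0191 -0.0041  0.    ] [0. 0. 0.]
5 [-0.0255 -0.0064  0.    ] [0. 0. 0.]
6 [-0.004  0.     0.   ] [0. 0. 0.]
tool-x coord 0.0672 radial 0.1495 rest/far centre x -0.0612 0.0612
```

Firm at the far stop: 23 N with only 1 mm gained. Returning to rest.

Emit:
carry_out:
  moves: [-0.2, -0.015, 0.005, 0, 0, 3, 0, -0.2, -0.022, 0.0045, 0, 0, 0, 0, -0.2, -0.022, 0.003, 0, 0, 0, 0, -0.2, -0.022, 0, 0, 0, 0, 0, -0.2, -0.02, -0.003, 0, 0, 0, 0]

```text
clock: 13.05
tcp_pos: [0.4802, -0.1344, 0.079]
orientation: [-0.0, 0.983, -0.186, 0.003]
wrist_force: [-0.8, 0.6, 0.1]
finger_gap: 0.0343
```

```bash
python3 - <<'E'
from h import *
plan([lev(7)]+[lev(0,off=-.007),lev(0,off=-.011)]);ph()
E
```

```text
now [ 0.4802 -0.1344  0.079 ] yaw -21.4 F [-0.8  0.6  0.1] gap 0.0343 t 13.05 q [-0.44  0.24 -0.38  0.95  0.    1.51]
0 [-0.0105 -0.0045  0.001 ] [-0.1 -0.4  0.4]
1 [-0.0255 -0.0064  0.    ] [0. 0. 0.]
2 [-0.004  0.     0.   ] [0. 0. 0.]
tool-x coord -0.0323 radial 0.1586 rest/far centre x -0.0612 0.0612
```

Emit:
carry_out:
  moves: [-0.2, -0.01, -0.0045, 0, 0, 0, 0.4, -0.2, -0.018, -0.004, 0, 0, 0, 0, -0.2, -0.008, -0.002, 0, 0, 0, 0, -0.2, -0.004, 0, 0, 0, 0, 0, -0.2, -0.004, 0, 0, 0, 0, 0]

```text
clock: 13.68
tcp_pos: [0.4522, -0.1108, 0.0823]
orientation: [0.001, 0.982, -0.189, 0.013]
wrist_force: [8.4, -3.4, -5.7]
finger_gap: 0.0345
```

```bash
python3 - <<'E'
from h import *
plan([lev(a) for a in(0,7,14,22,30,38)]+[lev(45,off=.006),lev(45,off=.012)]);ph()
E
```

```text
now [ 0.4522 -0.1108  0.0823] yaw -21.8 F [ 8.4 -3.4 -5.7] gap 0.0345 t 13.675 q [-0.42  0.16 -0.47  0.92  0.    1.54]
0 [0.0057 0.0007 0.0045] [-0.2 -1.5 -0. ]
1 [0.0185 0.0064 0.    ] [-0. -0.  0.]
2 [ 0.0191  0.0041 -0.    ] [-0.  0.  0.]
3 [0.0223 0.0018 0.    ] [ 0. -0.  0.]
4 [ 0.0223 -0.0014  0.    ] [-0. -0.  0.]
5 [ 0.0219 -0.0045  0.    ] [0. 0. 0.]
6 [ 0.0245 -0.0064  0.    ] [0. 0. 0.]
7 [ 0.006 -0.     0.   ] [0. 0. 0.]
tool-x coord -0.067 radial 0.1472 rest/far centre x -0.0612 0.0612
```

Rest stop confirmed: 9 N with the grip at -0.061. Stroke 2 out.

Emit:
carry_out:
  moves: [-0.2, 0.006, 0.0005, 0.0045, 0, -1.5, 0, -0.2, 0.0185, 0.006, 0, 0, 0, 0, -0.2, 0.019, 0.004, 0, 0, 0, 0, -0.2, 0.022, 0.002, 0, 0, 0, 0, -0.2, 0.022, -0.0015, 0, 0, 0, 0]

```text
clock: 14.3
tcp_pos: [0.5249, -0.1556, 0.0765]
orientation: [0.001, 0.982, -0.19, -0.007]
wrist_force: [-7.9, -0.1, 3.7]
finger_gap: 0.0344
```

Emit:
carry_out:
  moves: [-0.2, 0.022, -0.004, 0, 0, 0, 0, -0.2, 0.02, -0.006, 0, 0, 0, 0, -0.2, 0.01, -0.001, 0, 0, 1, 0, -0.2, 0.008, 0, 0, 0, 1, 0, -0.2, 0.008, 0, 0, 0, 0, 0]

```text
clock: 14.92
tcp_pos: [0.577, -0.1651, 0.0724]
orientation: [0.002, 0.982, -0.189, -0.008]
wrist_force: [-26.2, 9.1, 21.6]
finger_gap: 0.0344
```

```bash
python3 - <<'E'
from h import *
plan([lev(a) for a in (38,30,22,14,7)]+[lev(0,off=-.007),lev(0,off=-.011)]);ph()
E
```

```text
now [ 0.577  -0.1651  0.0724] yaw -21.8 F [-26.2   9.1  21.6] gap 0.0344 t 14.925 q [-0.41  0.44 -0.1   1.05 -0.01  1.54]
0 [-0.0263  0.003  -0.0052] [ 0.4  0.9 -0.1]
1 [-0.0219  0.0045  0.    ] [ 0. -0.  0.]
2 [-0.0223  0.0014  0.    ] [0. 0. 0.]
3 [-0.0223 -0.0018  0.    ] [0. 0. 0.]
4 [-0.0191 -0.0041  0.    ] [0. 0. 0.]
5 [-0.0255 -0.0064  0.    ] [0. 0. 0.]
6 [-0.004  0.     0.   ] [0. 0. 0.]
tool-x coord 0.069 radial 0.1513 rest/far centre x -0.0612 0.0612
```

At the far stop again (26 N). Returning.

Emit:
carry_out:
  moves: [-0.2, -0.017, 0.003, -0.005, 0, 1, 0, -0.2, -0.022, 0.0045, 0, 0, 0, 0, -0.2, -0.022, 0.002, 0, 0, 0, 0, -0.2, -0.022, 0, 0, 0, 0, 0, -0.2, -0.02, -0.003, 0, 0, 0, 0]

```text
clock: 15.55
tcp_pos: [0.4786, -0.1325, 0.0768]
orientation: [0.003, 0.982, -0.19, 0.001]
wrist_force: [0.1, 0.4, -0.2]
finger_gap: 0.034
```

Emit:
carry_out:
  moves: [-0.2, -0.011, -0.0045, 0, 0, 0, 0, -0.2, -0.018, -0.004, 0, 0, 0, 0, -0.2, -0.008, -0.002, 0, 0, 0, 0, -0.2, -0.004, 0, 0, 0, 0, 0, -0.2, -0.005, 0, 0, 0, 0, 0]

```text
clock: 16.18
tcp_pos: [0.4522, -0.1108, 0.0795]
orientation: [0.005, 0.982, -0.19, 0.013]
wrist_force: [9.9, -3.6, -7.8]
finger_gap: 0.0342
```

```bash
python3 - <<'E'
from h import *
plan([lev(a) for a in(0,7,14,22,30,38)]+[lev(45,off=.006),lev(45,off=.012)]);ph()
E
```

```text
now [ 0.4522 -0.1108  0.0795] yaw -21.9 F [ 9.9 -3.6 -7.8] gap 0.0342 t 16.175 q [-0.41  0.16 -0.47  0.91 -0.    1.54]
0 [0.0058 0.0007 0.0016] [ 0.3 -1.6 -0.1]
1 [ 0.0185  0.0064 -0.    ] [-0.  0.  0.]
2 [ 0.0191  0.0041 -0.    ] [-0.  0.  0.]
3 [0.0223 0.0018 0.    ] [0. 0. 0.]
4 [ 0.0223 -0.0014  0.    ] [0. 0. 0.]
5 [ 0.0219 -0.0045  0.    ] [0. 0. 0.]
6 [ 0.0245 -0.0064  0.    ] [0. 0. 0.]
7 [ 0.006 -0.     0.   ] [0. 0. 0.]
tool-x coord -0.0671 radial 0.1471 rest/far centre x -0.0612 0.0612
```

Rest stop reached. Stroke 3.

Emit:
carry_out:
  moves: [-0.2, 0.006, 0.0005, 0.002, 0, -1.5, 0, -0.2, 0.0185, 0.006, 0, 0, 0, 0, -0.2, 0.019, 0.004, 0, 0, 0, 0, -0.2, 0.022, 0.002, 0, 0, 0, 0, -0.2, 0.022, -0.0015, 0, 0, 0, 0]

```text
clock: 16.8
tcp_pos: [0.5257, -0.1554, 0.0765]
orientation: [0.005, 0.982, -0.19, -0.006]
wrist_force: [-8.1, -0.8, 2.9]
finger_gap: 0.0339
```

Emit:
carry_out:
  moves: [-0.2, 0.022, -0.004, 0, 0, 0, 0, -0.2, 0.02, -0.006, 0, 0, 0, 0, -0.2, 0.01, -0.001, 0, 0, 1, 0, -0.2, 0.008, 0, 0, 0, 1, 0, -0.2, 0.008, 0, 0, 0, 0, 0]

```text
clock: 17.42
tcp_pos: [0.5774, -0.1645, 0.0722]
orientation: [0.006, 0.982, -0.19, -0.008]
wrist_force: [-25.6, 8.3, 21.0]
finger_gap: 0.0343
```

```bash
python3 - <<'E'
from h import *
plan([]);ph()
E
```

```text
now [ 0.5774 -0.1645  0.0722] yaw -21.9 F [-25.6   8.3  21. ] gap 0.0343 t 17.425 q [-0.4   0.44 -0.1   1.04 -0.02  1.55]
tool-x coord 0.0691 radial 0.1506 rest/far centre x -0.0612 0.0612
```

Emit:
carry_out:
  moves: [-0.2, -0.017, 0.003, -0.003, 0, 1, 0, -0.2, -0.022, 0.0045, 0, 0, 0, 0, -0.2, -0.022, 0.002, 0, 0, 0, 0, -0.2, -0.022, 0, 0, 0, 0, 0, -0.2, -0.02, -0.003, 0, 0, 0, 0]

```text
clock: 18.05
tcp_pos: [0.4795, -0.1315, 0.0743]
orientation: [0.008, 0.982, -0.189, 0.002]
wrist_force: [-0.3, 0.2, 0.2]
finger_gap: 0.0343
```

Emit:
carry_out:
  moves: [-0.2, -0.011, -0.0045, 0, 0, 0, 0, -0.2, -0.018, -0.004, 0, 0, 0, 0, -0.2, -0.008, -0.002, 0, 0, 0, 0, -0.2, -0.004, 0, 0, 0, 0, 0, -0.2, -0.005, 0, 0, 0, 0, 0]

```text
clock: 18.68
tcp_pos: [0.453, -0.1093, 0.0766]
orientation: [0.01, 0.982, -0.189, 0.014]
wrist_force: [9.8, -4.1, -6.5]
finger_gap: 0.0342
```

```bash
python3 - <<'E'
from h import *
plan([lev(0,z=.15)]);ph()
E
```

```text
now [ 0.453  -0.1093  0.0766] yaw -21.8 F [ 9.8 -4.1 -6.5] gap 0.0342 t 18.675 q [-0.4   0.16 -0.48  0.89 -0.01  1.55]
0 [ 0.004   0.0018 -0.0366] [ 0.4 -0.9 -0. ]
1 [ 0.0034  0.0015 -0.0366] [ 0.4 -0.9 -0. ]
tool-x coord -0.0668 radial 0.1454 rest/far centre x -0.0612 0.0612
```

Three full strokes are done, with both stops confirmed on each. Centring, opening and lifting off, then I'll look at the fixture.

Emit:
carry_out:
  moves: [-0.2, 0.006, 0.001, 0, 0.5, -1, 0, 0.1, 0.002, 0.001, 0, 0.4, -1, 0, 0.1, 0, 0, -0.03, 0, 0, 0, 0.1, 0, 0, -0.04, 0, 0, 0, 0.1, 0, 0, -0.03, 0, 0, 0]

```text
clock: 19.3
tcp_pos: [0.4611, -0.115, 0.177]
orientation: [-0.002, 0.982, -0.19, -0.006]
wrist_force: [-0.1, -0.0, 0.3]
finger_gap: 0.0471
```

```bash
cat >> h.py <<'E'
def col(fa,z,rad=.046):
    "waypoint with pads across the ear at fixture angle fa (deg)"
    b=np.radians(YAW+fa); return (*(A+rad*np.array([np.cos(b),np.sin(b)])),z,YAW+fa-90)
E
python3 - <<'E'
from h import *
plan([(.48,0,.16,-8),col(118,.15)])
E
```

```text
now [ 0.4611 -0.115   0.177 ] yaw -21.9 F [-0.1 -0.   0.3] gap 0.0471 t 19.3 q [-0.42  0.14 -0.24  1.2   0.    1.54]
0 [-0.0084 -0.0379  0.0059] [-0.1  0.2 -4.6]
1 [-0.0053 -0.0385  0.0058] [-0.1  0.2 -4.6]
2 [-0.0022 -0.0388  0.0057] [-0.1  0.2 -4.6]
3 [ 0.0383 -0.029   0.005 ] [-0.   0.  -7.1]
4 [ 0.0416 -0.024   0.005 ] [-0.   0.  -7.1]
```

Emit:
carry_out:
  moves: [0.1, -0.0085, -0.038, 0.002, 0, 0, -4.6, 0.1, -0.005, -0.0385, 0.002, 0, 0, -4.6, 0.1, -0.002, -0.039, 0.002, 0, 0, -4.6, 0.1, 0.038, -0.029, 0.002, 0, 0, -7.1, 0.1, 0.0415, -0.024, 0.002, 0, 0, -7.1]

```text
clock: 19.92
tcp_pos: [0.5677, 0.0488, 0.1708]
orientation: [-0.003, 0.998, 0.058, -0.004]
wrist_force: [1.1, -0.4, 0.1]
finger_gap: 0.0472
```

```bash
python3 - <<'E'
from h import *
plan([col(118,.12),col(118,.065)])
K,r,t=wcam();im=np.ascontiguousarray(env.read_camera("wrist")[:,:,::-1])
np.savez("w7.npz",K=K,r=r,t=t)
print("ear pred mid, lock, axis",cv2.projectPoints(np.array([[*col(118,0)[:2],.113],[*col(180,0)[:2],.113],[*A,.119]]),r,t,K,None)[0].reshape(-1,2).round(1).tolist())
cv2.imwrite("pics/w7.png",cv2.resize(im[0:300,60:460],None,fx=2,fy=2,interpolation=cv2.INTER_CUBIC))
E
```

```text
now [0.5677 0.0488 0.1708] yaw 6.7 F [ 1.1 -0.4  0.1] gap 0.0472 t 19.925 q [-0.06  0.32 -0.03  1.23  0.01  1.4 ]
0 [-0.0035  0.002   0.0508] [-0.4  0.4  0.4]
1 [-0.    -0.     0.055] [ 0. -0.  0.]
ear pred mid, lock, axis [[254.1, 203.9], [205.9, 230.5], [253.8, 257.2]]
```

View pics/w7.png

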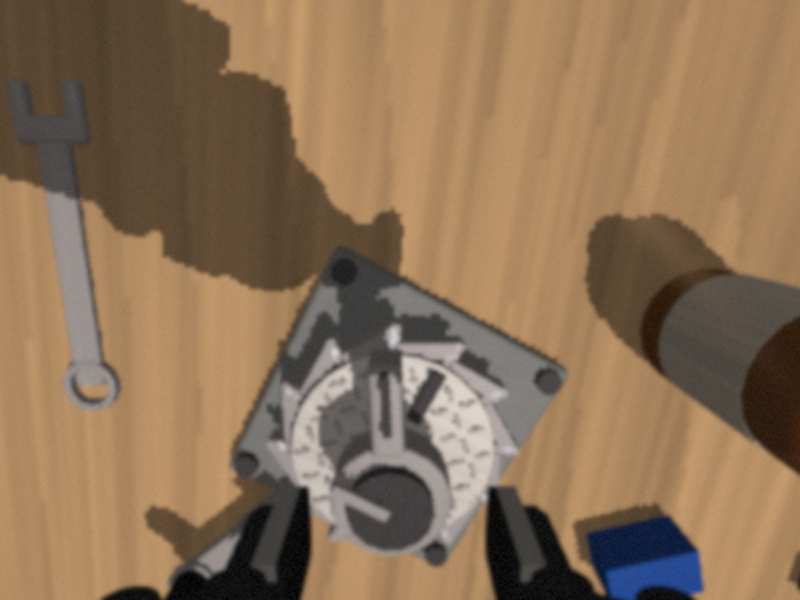

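The ear lies from (387,450) to (385,370) in the crop. Its middle is at full-image (253,206), against a prediction of (254,204). The blank's rib runs from (412,418) to (440,372) and the cap rib points left. I'll compute the angles.

```bash
python3 - <<'E'
from h import *
w=np.load("w7.npz");Rm=cv2.Rodrigues(w["r"])[0]; c=-Rm.T@w["t"]; K=w["K"]
def f(u,v,z):
  d=Rm.T@np.linalg.inv(K)@[60+u/2,v/2,1]; return (c+d*(z-c[2])/d[2])[:2]
an=lambda d:(np.degrees(np.arctan2(d[1],d[0]))-YAW)%360
for n,a,b,z in(("rib",(412,418),(438,372),.064),("ear",(387,450),(384,370),.113),("caprib",(385,517),(337,488),.123)):
  P,Q=f(*a,z),f(*b,z); print(n,"ends r",np.linalg.norm(P-A),np.linalg.norm(Q-A),"dir",an(Q-P),"from axis",an((P+Q)/2-A))
print("cap centre",f(391,507,.119))
E
```

```text
rib ends r 0.024840064549248777 0.051926438302083704 dir 91.06887106432436 from axis 91.65724232429724
ear ends r 0.02714751103140467 0.062154941393230606 dir 120.08169523908087 from axis 119.35675936081931
caprib ends r 0.0015081061671475032 0.025209198872708928 dir 173.96119624663916 from axis 172.13551126936503
cap centre [0.57005811 0.00474082]
```

The index rib is at 91° (three teeth done) and the ear is at about 119.5°. Descending onto the ear.

Emit:
carry_out:
  moves: [0.1, -0.004, 0.002, 0.03, 0, 0, -1, 0.1, -0.001, 0, 0.03, 0, 0, 0, 0.1, 0, 0, 0.02, 0, 0, 0, 0.1, 0, 0, 0, 0, 0, 0, 0.1, 0, 0, 0, 0, 0, 0]

```text
clock: 20.6
tcp_pos: [0.5692, 0.05, 0.0855]
orientation: [-0.005, 0.997, 0.07, -0.005]
wrist_force: [-0.3, -0.2, -0.7]
finger_gap: 0.0469
```

```bash
python3 - <<'E'
from h import *
plan([col(119.5,.064)])
E
```

```text
now [0.5692 0.05   0.0855] yaw 8.1 F [-0.3 -0.2 -0.7] gap 0.0469 t 20.6 q [-0.06  0.38 -0.16  1.04  0.01  1.37]
0 [-0.0067  0.0028  0.0215] [-0.6  0.5  0.3]
```

Emit:
carry_out:
  moves: [0.1, -0.0065, 0.003, 0.005, -0.6, 0.5, 0, 0.1, 0, 0, 0.016, 0, 0, 0, -1, 0, 0, 0, 0, 0, 0, -1, 0, 0, 0, 0, 0, 0, -1, 0, 0, 0, 0, 0, 0]
  squeeze: 25

```text
clock: 21.22
tcp_pos: [0.5636, 0.0456, 0.0655]
orientation: [0.0, 0.998, 0.07, 0.001]
wrist_force: [-0.0, -0.5, -2.2]
finger_gap: 0.0133
```

```bash
cat >> h.py <<'E'
def ang():
    s=env.get_state(); d=s["tcp_pos"][:2]-A; print("angle of TCP about axis (fixture deg)",(np.degrees(np.arctan2(d[1],d[0]))-YAW).round(1),"rad",np.hypot(*d).round(4))
E
python3 - <<'E'
from h import *
ang(); plan([col(a,.064) for a in (127,134.5,142,149.5,157)])
E
```

```text
angle of TCP about axis (fixture deg) 118.7 rad 0.0449
now [0.5636 0.0456 0.0655] yaw 8.0 F [-0.  -0.5 -2.2] gap 0.0133 t 21.225 q [-0.06  0.37 -0.22  0.97  0.    1.37]
0 [-0.0066 -0.0007  0.0015] [ 0.  -0.2 -7.2]
1 [-0.006   0.0004  0.    ] [ 0.   0.  -7.5]
2 [-0.006   0.0004 -0.    ] [ 0.  -0.  -7.5]
3 [-0.006   0.0004  0.    ] [-0.   0.  -7.5]
4 [-0.006   0.0004 -0.    ] [ 0.  -0.  -7.5]
```

Pinched: the gap is 13.3 mm and the TCP is at 118.7°. Turning.

Emit:
carry_out:
  moves: [-1, -0.006, 0, 0, 0, 0, -7.3, -1, -0.006, 0.0004, 0, 0, 0, -7.5, -1, -0.006, 0.0004, 0, 0, 0, -7.5, -1, -0.006, 0.0004, 0, 0, 0, -7.5, -1, -0.006, 0.0004, 0, 0, 0, -7.5]

```text
clock: 21.85
tcp_pos: [0.5375, 0.0324, 0.0655]
orientation: [0.001, 0.919, 0.395, 0.002]
wrist_force: [0.9, 0.2, -1.8]
finger_gap: 0.0133
```

```bash
python3 - <<'E'
from h import *
ang(); plan([col(a,.065,.045) for a in (163,169,175,180)])
E
```

```text
angle of TCP about axis (fixture deg) 156.9 rad 0.0445
now [0.5375 0.0324 0.0655] yaw 46.5 F [ 0.9  0.2 -1.8] gap 0.0133 t 21.85 q [-0.09  0.32 -0.3   0.95  0.    0.67]
0 [-0.0048 -0.0004  0.0005] [ 0.2 -0.1 -4.8]
1 [-0.0047  0.0002  0.    ] [-0.  0. -6.]
2 [-0.0047  0.0002  0.    ] [ 0.  0. -6.]
3 [-0.0039  0.0002  0.    ] [-0.  0. -5.]
```

Emit:
carry_out:
  moves: [-1, -0.0045, 0, 0, 0, 0, -5.2, -1, -0.0045, 0.0003, 0, 0, 0, -5.8, -1, -0.0045, 0.0003, 0, 0, 0, -5.8, -1, -0.004, 0.0003, 0, 0, 0, -5, -1, 0, 0, 0, 0, 0, 0]

```text
clock: 22.48
tcp_pos: [0.528, 0.0176, 0.0655]
orientation: [0.001, 0.824, 0.566, 0.002]
wrist_force: [-0.6, 0.1, -1.4]
finger_gap: 0.0134
```

```bash
python3 - <<'E'
from h import *
ang(); plan([col(180,.065,.045)])
E
```

```text
angle of TCP about axis (fixture deg) 179.6 rad 0.0442
now [0.528  0.0176 0.0655] yaw 69.0 F [-0.6  0.1 -1.4] gap 0.0134 t 22.475 q [-0.12  0.31 -0.32  0.94  0.    0.25]
0 [-0.0003 -0.0008  0.0005] [ 0.2 -0.1  0.7]
```

Emit:
carry_out:
  moves: [0.1, 0, 0, 0, 0, 0, 0, 0.1, 0, 0, 0, 0, 0, 0, 0.1, 0, 0, -0.04, 0, 0, 0, 0.1, 0, 0, -0.05, 0, 0, 0, 0.1, 0, 0, -0.05, 0, 0, 0]

```text
clock: 23.1
tcp_pos: [0.5254, 0.0183, 0.2051]
orientation: [-0.002, 0.825, 0.565, -0.001]
wrist_force: [0.2, -0.8, -0.5]
finger_gap: 0.0471
```

```bash
python3 - <<'E'
from h import *
plan([])
env.read_camera("wrist");K,r,t=wcam();im=np.ascontiguousarray(env.read_camera("wrist")[:,:,::-1])
np.savez("w8.npz",K=K,r=r,t=t)
print(cv2.projectPoints(np.array([[*col(180,0)[:2],.113],[*A,.119]]),r,t,K,None)[0].reshape(-1,2).round(1).tolist())
a=cv2.resize(im[130:330,150:370],None,fx=2.7,fy=2.7,interpolation=cv2.INTER_CUBIC)  # 594x540
tp=cv2.resize(env.read_camera("top")[:,:,::-1],(206,155)); ful=cv2.resize(im,(206,155))
z=np.zeros((540,206,3),np.uint8); z[:155]=tp; z[160:315]=ful
cv2.imwrite("pics/w8.png",np.hstack([a,z]))
E
```

```text
now [0.5254 0.0183 0.2051] yaw 68.8 F [ 0.2 -0.8 -0.5] gap 0.0471 t 23.1 q [-0.12  0.22 -0.08  1.28  0.    0.25]
[[257.0, 182.8], [256.6, 229.6]]
```

View pics/w8.png

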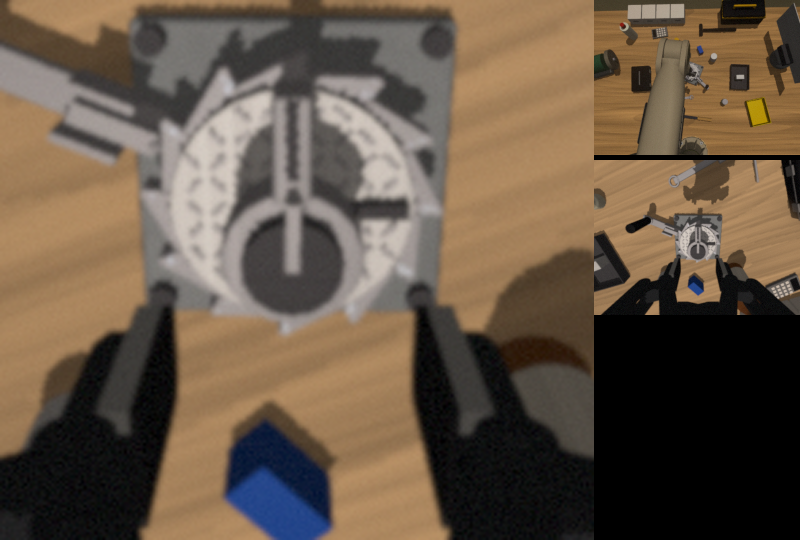

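The ear's dark line and the cap rib lie on one line, both at x≈293 and pointing up. The index rib points right, along +y, at (382,209). The lever is at its rest position, the offcut is in the tray and the hand is clear. Handing in.

```bash
python3 - <<'E'
from h import *
s=env.get_state();print(s["clock"],s["wrist_force"]);print(env.hand_in())
E
```

```text
23.25 [ 0.64267441 -0.17673455 -0.73571686]
the job is handed in; nothing more can be done
None
```

The job is done and handed in at 23.3 s; no verdict is reported.

**What I did:**
- **Offcut:** it is in the dark open tray.
- **Lever:** I worked it three full strokes with the jaws caged loosely round the grip. Each far stop showed as a 23–27 N rise (peak about 35 N total) and each return as about 10 N at the rest stop.
- **Collar:** I pinched the ear, turned it about 60° to the mark and let go.

**Last checks:** all of these agreed:
- In the final picture the ear's line and the cap rib lie on one line.
- The blank's rib measured 91° from the fixture's +x, against 90° expected for three teeth. I took that before turning the collar, and the final picture still shows it along +y.
- The lever is back at its rest position and the gripper touches nothing.

**What failed or disagreed:**
- **First grasp:** it closed on air above the offcut, which did not move. In the pictures the fingertips sat about 25 mm behind the measured TCP, not 11 mm ahead of it as `env.tip_reach` says. I went about 40 mm deeper on the second try and allowed for the offset from then on.
- **Collar angle:** at release, the gripper's position gave 179.6° and its orientation 180.75°, against a target of 180°.

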